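# Level the grinder stand

## Task

The little wooden stand for the coffee grinder is out of level. Stand the yellow spirit level upright along the dark strip on the board and let go of it; then turn the red-winged knob of the levelling foot until the bubble sits between the two black lines while you push the knob firmly down to its stop, as the grinder's weight will do. Finish while holding the knob pressed down like that with the bubble centred, and do not shift the dosing cup, moka pot, jar or brush.

Things in the scene. Friction and masses are not known exactly. Their poses are not given: they have to be found in the camera images.
- level_center (a point): Yellow spirit level with black ends, a loose bar 180 x 28 x 36 mm (length its own x, height z), about 0.25 kg; this point is its centre, 18 mm above its underside. Mid-top, open to view from above, a green vial 78 mm long along x with two black rings, 11 mm either side of the middle, and a whitish bubble 16 mm long. Starts upright on the counter.
- level_foot (a point): The centre of the spirit level's underside, same axes as the level.
- level_bubble (a joint): Bubble's position along the level's own x, m; 0 is mid-way between the rings, ends of travel -0.027 and 0.027. It drifts to the higher end, 1.0 mm per milliradian of slope, and settles within about 1 s.
- level: The spirit level itself, origin at the centre of its underside, x along its length, z up.
- board: The stand's wooden board, 140 wide, 340 long, 18 mm thick, its top about 50 mm above the counter; the stand is fixed to the counter and the board tips about its two rear feet. Origin on the hinge line over them, 10 mm below the board's top; its length is along y; the knob lies 280 mm from the origin towards -y.
- strip (a point): Middle of the dark strip (190 x 36 mm, flush) inlaid along the board's top, where the level goes; on the top surface, its length along y, z up out of the board. The knob lies 170 mm from it towards its -y, so the level's near end comes 80 mm from the knob's axis.
- knob_grip (a point): Centre of the red wing of the levelling foot's knob, 28 mm above the board's top, on the knob's upright axis. The wing is 46 mm long (its own x), 14 mm thick (y) and 32 mm high, reaching from 11 to 43 mm above the board, over a black disc 46 mm across and 12 mm high.
- foot_knob: The same knob: origin on its axis at the board's top. Its end of the board starts too high: turned anticlockwise seen from above it lowers it, clockwise raises it, 2.8 mm (10 mrad) per radian, riding with the board. Needed, with the knob pressed: 0.5 to 1.45 rad anticlockwise. Turns stiffly (0.12 N m), stays where left, has 0.5 rad to spare either way.
- board_press (a joint): How far the springy pad under the levelling foot is squashed by pushing the knob down, as tilt of the board in rad: 0 is unloaded, 0.006 the stop (knob 1.7 mm lower). It gives from about 2.5 N and reaches the stop at about 6 N; 10 to 15 N holds it there. Springs back when let go: the bubble then runs 6 mm towards the knob.
- cup_center (a point): Steel dosing cup, 58 mm wide and 60 mm high, loose bystander; its centre.
- moka_center (a point): Aluminium moka pot, 92 mm wide (with handle 140 mm) and 180 mm high, loose bystander; its centre.
- jar_center (a point): Glass jar with steel clasp lid, 74 mm wide and 85 mm high, loose bystander; its centre.
- brush_center (a point): Flat red silicone brush, 158 mm long, 36 mm wide and 14 mm thick, lying loose, bystander; its middle.
Not all that is in view belongs to the job. Of the things that look like the level, take the one that is farthest from the robot's base at the start.

How it is judged (in metres and radians):
On the way, in this order (a step that is already met when the one before it is completed fails the run):
1. the level stands on the strip, let go (horizontal distance between level_foot and strip below 0.03 m and angle between the x axis of level_foot and the y axis of strip, either way round below 0.15 rad and angle between level_foot's own z axis and vertical below 0.06 rad and distance between level_foot and strip below 0.032 m and contact force between level and board above 0.5 N and contact force between level and the arm below 0.1 N and contact force between level and the fingers below 0.1 N), for 0.3 s.
2. with the knob pressed to its stop, the bubble is brought between the lines (value of joint board_press above 0.005 rad and contact force between foot_knob and the fingers above 4 N and value of joint level_bubble between -0.003 and 0.003 m), for 0.3 s.
At the end, for the whole second after the job is handed in: Level upright on the board, its middle within 30 mm of the strip's and within 0.15 rad of its direction, untouched; fingers keep the knob pressed (board_press above 0.005 of 0.006 rad, over 4 N on the knob) with the bubble within 3 mm of the vial's middle; bystanders shifted under 30 mm (all of step 1 and all of step 2); the arm keeps its last pose, push and grip.
It fails at once if the steel dosing cup is shifted more than 30 mm (distance of cup_center from where it was at the start of the episode above 0.03 m).
It fails at once if the moka pot is shifted more than 30 mm (distance of moka_center from where it was at the start of the episode above 0.03 m).
It fails at once if the glass jar is shifted more than 30 mm (distance of jar_center from where it was at the start of the episode above 0.03 m).
It fails at once if the red brush is shifted more than 30 mm (distance of brush_center from where it was at the start of the episode above 0.03 m).
It also fails if it takes over 58 s, if anything falls off the work surface, if the arm or the gripper's body presses on something with over 40 N, if the wrist force passes 120 N, or if a joint passes its speed limit or range.

## Robot

A 7-joint arm with a two-finger parallel gripper is mounted at the origin on the work surface. World frame = base frame: x ahead of the robot, y to its left, z up, the work surface at z = 0. Lengths are in mm, angles in rad, forces in N, time in s.
With the tool pointing down it reaches from about 425 to 875 mm from the base axis. Payload 4.7 kg.
Tool frame: the origin (TCP) lies midway between the tips of the shut fingers; the grasp point (between the pads) lies 19 mm behind it; x points along the fingers, z is the direction in which the jaws open and shut, and the axes are right-handed (so a half turn about x gives the same grasp; the last joint's range is limited). The gripper opens to 85 mm and grips with 20 to 120 N. Pads are 22 mm wide; open, the fingers measure 114 mm over their backs; the gripper's body (76 mm by 85 mm) begins 54 mm behind the grasp point. The pads swing forward as they close: fully open they stand 13 mm farther back than shut.
Start: joints at [-1.287, 0.321, -0.07, 1.45, 0.023, 1.371, -0.057], TCP at [173.278, 626.5, 207.349] pointing down, gripper open.
Joint ranges: [-2.86, 2.86], [-0.3, 2.09], [-1.38, 1.24], [0.06, 2.45], [-1.56, 4.7], [0.09, 2.05], [-2.69, 2.69]. Speed limits (rad/s): [2.57, 2.57, 3.14, 3.14, 3.14, 3.14, 3.14].

## Interface

Orientations are given as a rotation vector (axis times angle).
In Python, from station import state, capture, sign_off, recognise, regions_of, pinpoint gives the robot as it stands. The module is installed in compiled form; this text tells all that it offers.
- The arm moves only by the tool move_arm, never from a script. Its argument "rows" is a list of rows, each an object of numbers: "dx", "dy", "dz": the shift along the tool's x, y, z in m; "ax", "ay", "az": the turn, a rotation vector about the tool's x, y, z in degrees; "jaw": the finger opening in m, from 0 to 0.0854. In form: [{"dx": .., "dy": .., "dz": .., "ax": .., "ay": .., "az": .., "jaw": ..}, ...]. A call has 1 to 5 rows; each row is the pose to reach, as a shift and turn from the pose commanded when the call began, along the tool's axes at that moment; what a row does not reach only later rows make up. A row lasts 1/10 s, in which the tool goes at most 50 mm and 8.59 degrees, less where a joint would pass 70% of its speed; a pose out of reach is approached as far as the arm can. A call with a gripper value outside its range is refused whole. The fingers move at their own pace and stop on an object; "grip_force" is the grip in N (left out, the last holds). Time passes only in rows, so rows that repeat a pose let the fingers close. It gives the time, the measured TCP pose, the force and the opening at its end, in the units of the state.
- state(): the state, without advancing time (a new reading comes with each control period).
- capture(name): name is "scene" or "top" or "wrist"; returns a dict with "pixels" (384x512x3 uint8, blue, green, red), "K" (3x3 intrinsics, pixels), "extrinsics" (4x4, takes a point from camera to world coordinates); the wrist camera has in their place "mount" (4x4, takes a point from camera to tool coordinates, whose origin is the TCP and whose axes are the tool frame's). Camera axes: x right, y up, looking along -z (the intrinsics and any distortion apply to the point x, -y, -z); pixel columns grow to the right and rows downward; lengths in mm; the calibration is good to about 2 mm. A picture is of the moment at which its call begins: read the wrist's pose just before it. There is no depth.
- sign_off(): hands the job in, once; it reports no verdict.
Trained networks look in a picture, given as the dict that the camera call returned (one of the last four; its "shot" number tells which), for a name from the list of things; names that differ only in an ending like _2 or _b are one class to them, and where a whole thing is asked for, a point or a joint stands for the part that bears it (a point fixed in the world has none). Each returns a list of dicts, best first, with "score" (0 to 1); they miss things now and then, are a little off and sometimes report something else, mostly with a low value. They report only what shows in the picture. A call takes as long as a camera call. They do not tell look-alikes from the thing itself.
- recognise(picture, name): "box" ([left, top, width, height] in pixels, round what is visible of it).
- regions_of(picture, name): "mask" (384x512 bool, what is visible of it) and "box" ([left, top, width, height] in pixels, round what is visible of it).
- pinpoint(picture, name): "position" ([column, row] in pixels: a listed point, or the origin of a listed thing).
The state is a dict: "time_s": time; "q": joint angles; "qvel": joint speeds; "joint_torque": joint torques, N m; "eef_pos": TCP position; "ee_rot": TCP orientation; "wrist_force": force on the tool from outside, world axes, zero at the start; "ft_torque": the same for the moment, N m; "gripper_width": opening from 0.0 (shut) to 1.0 (fully open).
Only numpy, scipy, OpenCV 4.12 (cv2) and the standard library are available. Lean on these libraries where they do the work, as an engineer would, in place of code of your own. Each camera call takes 0.05 s, during which the arm holds its last target. There are 200 camera calls.

## Working session

There is one attempt and no reset: what is moved stays moved. The work goes in short steps, Python scripts to look and compute and a tool call to move; the robot and the scene stay as the last step left them, time stands still between calls to the robot, and variables do not carry over. Pictures are saved under pics/ and viewed, about 8 in all and at most 12, crops included, and the job is handed in when it is done.

Besides the shell and the picture viewer there is one more tool, called as name(argument=value, ...), one argument or row to a line, values as JSON. move_arm: Moves the arm, as the interface text tells. Its arguments: {"type":"object","properties":{"rows":{"type":"array"},"grip_force":{"type":"number"}},"required":["rows"]}

```bash
mkdir -p pics; cat > h.py <<'E'
import numpy as np, cv2
from scipy.spatial.transform import Rotation as R
from station import *
def cam(p,s=None):
    if 'extrinsics' in p: return np.array(p['extrinsics'],float)
    T=np.eye(4);T[:3,:3]=R.from_rotvec(s['ee_rot']).as_matrix();T[:3,3]=s['eef_pos'];return T@np.array(p['mount'],float)
def ray(p,uv,z,s=None):
    E=cam(p,s);K=np.array(p['K']);d=np.linalg.inv(K)@[uv[0],uv[1],1];d=E[:3,:3]@[d[0],-d[1],-d[2]];o=E[:3,3]
    return o+d*(z-o[2])/d[2]
def proj(p,X,s=None):
    E=np.linalg.inv(cam(p,s));c=E[:3,:3]@X+E[:3,3];v=np.array(p['K'])@[c[0],-c[1],-c[2]];return v[:2]/v[2]
E
python3 - <<'E'
from h import *
s=state();print(s)
ims=[]
for n in ['scene','top','wrist']:
    p=capture(n);ims.append(p['pixels']);print(n,[k for k in p],np.round(p['K'],1).tolist(),np.round(cam(p,s)[:3,3]))
    for t in ['level','board','strip','knob_grip','foot_knob','level_center','cup_center','moka_center','jar_center','brush_center']:
        try: print(t,[(np.round(r['position'],1).tolist(),round(r['score'],2)) for r in pinpoint(p,t)][:4])
        except Exception as e: print(t,e)
    cv2.imwrite(f'pics/{n}0.png',p['pixels'])
b=np.hstack([cv2.resize(i,(800,600)) for i in ims[:1]]);cv2.imwrite('pics/s.png',b);cv2.imwrite('pics/t.png',cv2.resize(ims[1],(800,600)))
E
```

```text
{'time_s': 0.0, 'q': array([-1.28689091,  0.32181649, -0.07004922,  1.45169842,  0.02257367,
        1.37075351, -0.05692069]), 'qvel': array([ 0.0006906 , -0.00109097, -0.00081747, -0.00107922,  0.00026579,
        0.00041214,  0.00054762]), 'joint_torque': array([-2.31321537e-04, -4.93596768e+01, -3.82146277e-01, -3.14324927e+01,
        1.31592361e-02,  1.13314303e-02,  1.45203802e-05]), 'eef_pos': array([173.16056031, 625.91030428, 206.21570043]), 'ee_rot': array([-1.00938118,  1.32633682,  1.00736768]), 'wrist_force': array([ 0.1607145 ,  0.00599512, -0.2274463 ]), 'ft_torque': array([-0.00412615, -0.00756481,  0.01373023]), 'gripper_width': 0.9976556250194979}
scene ['pixels', 'K', 'extrinsics', 'shot'] [[443.7, 0.0, 250.3], [0.0, 443.7, 191.3], [0.0, 0.0, 1.0]] [1548. -100.  718.]
level [([304.2, 186.4], 0.95), ([206.6, 181.1], 0.92), ([371.5, 214.2], 0.89), ([371.4, 178.9], 0.85)]
board [([312.7, 220.5], 0.92)]
strip [([271.7, 210.3], 0.67), ([373.6, 213.9], 0.38)]
knob_grip [([209.3, 192.5], 0.68)]
foot_knob [([207.7, 205.0], 0.74)]
level_center [([374.2, 211.2], 0.96), ([20
[... 533 characters left out ...]
 [([299.1, 198.7], 0.58)]
foot_knob [([302.2, 198.8], 0.66)]
level_center [([306.4, 287.4], 0.91), ([135.0, 210.7], 0.87), ([110.8, 290.1], 0.62), ([191.7, 273.1], 0.57)]
cup_center [([197.4, 125.0], 0.9)]
moka_center [([407.5, 253.3], 0.89)]
jar_center [([361.2, 142.8], 0.95), ([141.7, 143.4], 0.59), ([299.5, 198.4], 0.54)]
brush_center [([142.8, 143.9], 0.75), ([235.9, 191.2], 0.69), ([134.2, 211.6], 0.6), ([137.0, 215.4], 0.27)]
wrist ['pixels', 'K', 'mount', 'shot'] [[326.9, 0.0, 257.5], [0.0, 326.9, 190.2], [0.0, 0.0, 1.0]] [105. 645. 373.]
level [([91.9, 299.7], 0.87)]
board []
strip []
knob_grip []
foot_knob []
level_center []
cup_center []
moka_center []
jar_center []
brush_center []
```

View pics/s.png

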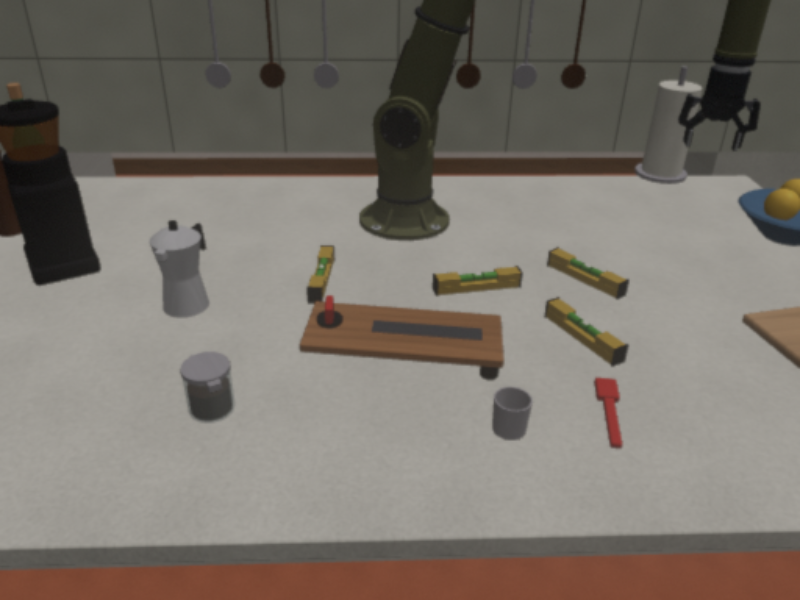

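View pics/t.png

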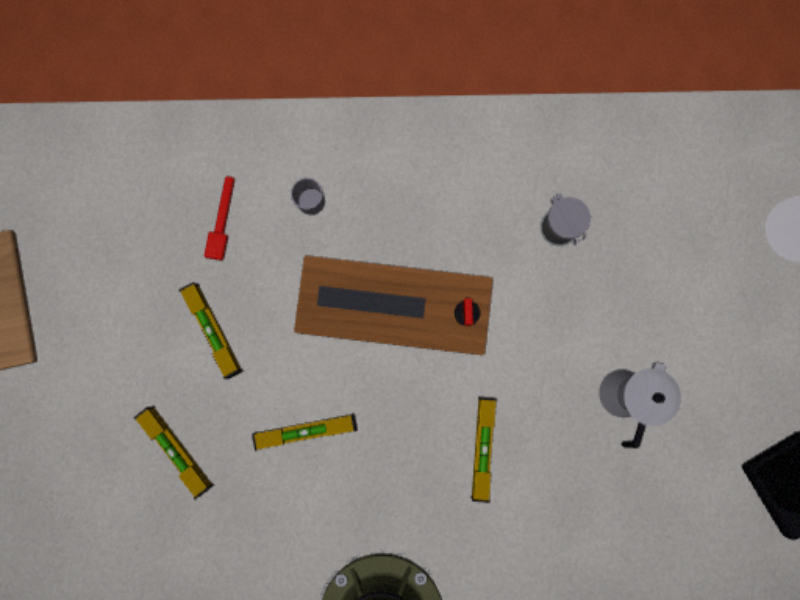

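Candidates in the top view (512×384 px): A (134,211), B (111,290), C (193,273) and D (307,286). Next I'll compute each distance from the base and take the close crop.

```bash
python3 - <<'E'
from h import *
p=capture('top');s=state()
def rect(m,z):
    c=cv2.findContours(m.astype(np.uint8),0,2)[0];c=max(c,key=cv2.contourArea)
    b=cv2.boxPoints(cv2.minAreaRect(c));w=np.array([ray(p,u,z)[:2] for u in b])
    e=[w[1]-w[0],w[2]-w[1]];l=max(e,key=np.linalg.norm)
    return w.mean(0).round(1),np.round([np.linalg.norm(x) for x in e]),round(np.degrees(np.arctan2(l[1],l[0])),1)
for r in regions_of(p,'level'):
    c=rect(r['mask'],36);print('level',round(r['score'],2),r['box'],c,np.linalg.norm(c[0]).round())
for n in('board','foot_knob'):
    for r in regions_of(p,n): print(n,round(r['score'],2),r['box'],rect(r['mask'],50))
# color-based
im=p['pixels'];hsv=cv2.cvtColor(im,cv2.COLOR_BGR2HSV)
print('grip',ray(p,(299.1,198.7),90),'strip',ray(p,(238.5,192.7),50))
roi=np.zeros(im.shape[:2],bool);roi[160:230,185:318]=1
red=((hsv[...,0]<6)|(hsv[...,0]>174))&(hsv[...,1]>180)&(hsv[...,2]>100)&roi
print('wing',rect(red,93))
dark=(hsv[...,2]<75)&roi;dark[:,280:]=0
print('strip',rect(cv2.morphologyEx(dark.astype(np.uint8),cv2.MORPH_OPEN,np.ones((3,3))),50))
# bubble crops
q=np.hstack([cv2.resize(im[176:248,104:164],None,fx=6,fy=6,interpolation=2),cv2.resize(im[164:236,264:324],None,fx=6,fy=6,interpolation=2)])
cv2.imwrite('pics/c.png',q)
print(R.from_rotvec(s['ee_rot']).as_matrix().round(3))
E
```

```text
level 0.89 [84.6, 263.0, 50.6, 54.8] (array([301.6, 360.6]), array([ 39., 182.]), np.float64(-142.2)) 470.0
level 0.82 [302.7, 256.0, 13.4, 65.2] (array([ 294.3, -183.5]), array([182.,  34.]), np.float64(-5.6)) 347.0
level 0.69 [113.9, 179.1, 40.5, 63.2] (array([512.8, 296.2]), array([ 38., 183.]), np.float64(-152.3)) 592.0
level 0.6 [162.6, 265.8, 65.8, 20.6] (array([331.4, 130.4]), array([184.,  34.]), np.float64(-81.1)) 356.0
board 0.67 [190.8, 160.5, 128.0, 67.3] (array([551.2, -30.7]), array([143., 341.]), np.float64(-97.7))
foot_knob 0.57 [292.6, 190.5, 17.4, 18.2] (array([ 536.1, -159.9]), array([42., 44.]), np.float64(178.4))
grip [ 533.62332101 -157.74899503   90.        ] strip [556.58351026   5.74492681  50.        ]
wing (array([ 532.7, -158.1]), array([12., 43.]), np.float64(-177.1))
strip (array([556.4,   9.4]), array([ 36., 190.]), np.float64(-97.8))
[[ 0.    -0.964  0.267]
 [ 0.     0.267  0.964]
 [-1.    -0.     0.   ]]
```

View pics/c.png

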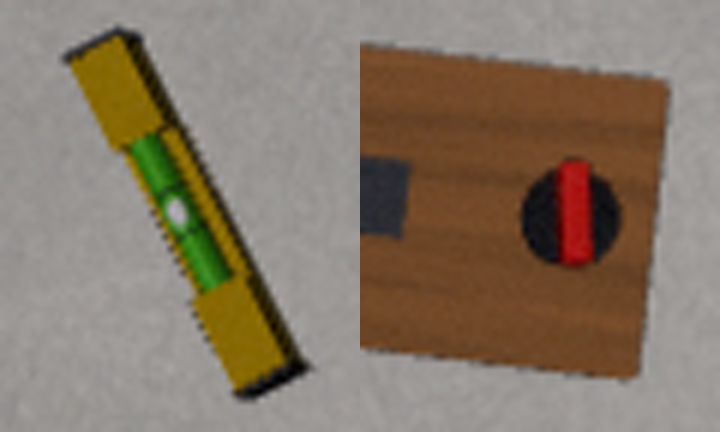

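The crop shows the yellow level at about (134,211) with black ends, a green vial and its bubble. It lies 592 mm from the base, against 470, 356 and 347 mm for the others, so A is the farthest and is my choice. The knob's red wing is at (299,199). Next is the approach.

move_arm(
  rows=[
    {"dy": -0.042,"dz": -0.023,"ax": 7},
    {"dy": -0.084,"dz": -0.046,"ax": 14},
    {"dy": -0.126,"dz": -0.069,"ax": 21},
    {"dy": -0.168,"dz": -0.092,"ax": 28},
    {"dy": -0.207,"dz": -0.114,"ax": 35,"jaw": 0.0854},
  ],
)

```text
invalid input at $.rows[0]: expected keys dx, dy, dz, ax, ay, az, jaw
```

```bash
cat >> h.py <<'E'
def go(x,y,z,yaw):
    s=state();M=R.from_rotvec(s['ee_rot']);m=M.as_matrix();d=m.T@(np.array([x,y,z])-s['eef_pos'])/1000
    c,sn=np.cos(np.radians(yaw)),np.sin(np.radians(yaw));Z=np.array([c,sn,0]);X=np.array([0,0,-1.]);T=np.column_stack([X,np.cross(Z,X),Z])
    print('t',round(s['time_s'],2),'pos',s['eef_pos'].round(1),'yaw',np.degrees(np.arctan2(m[1,2],m[0,2])).round(2),'tilt',np.degrees(np.arccos(min(1,-m[2,0]))).round(2),'F',s['wrist_force'].round(1),'w',round(s['gripper_width'],3))
    print(' shift',d.round(4),'turn',np.degrees((M.inv()*R.from_matrix(T)).as_rotvec()).round(2))
E
python3 -c "
from h import *
go(512,296,200,-62)"
```

```text
t 1.85 pos [173.3 626.5 207.3] yaw 74.54 tilt 0.01 F [0.4 0.3 0.5] w 1.002
 shift [ 0.0074 -0.4145 -0.2283] turn [ 1.3654e+02  1.0000e-02 -0.0000e+00]
```

move_arm(
  rows=[
    {"dx": 0,"dy": -0.042,"dz": -0.023,"ax": 7,"ay": 0,"az": 0,"jaw": 0.0854},
    {"dx": 0,"dy": -0.084,"dz": -0.046,"ax": 14,"ay": 0,"az": 0,"jaw": 0.0854},
    {"dx": 0,"dy": -0.126,"dz": -0.069,"ax": 21,"ay": 0,"az": 0,"jaw": 0.0854},
    {"dx": 0,"dy": -0.168,"dz": -0.092,"ax": 28,"ay": 0,"az": 0,"jaw": 0.0854},
    {"dx": 0,"dy": -0.207,"dz": -0.114,"ax": 35,"ay": 0,"az": 0,"jaw": 0.0854},
  ],
)

```text
time_s: 2.35
eef_pos: [344.0, 459.7, 207.7]
ee_rot: [-0.535, 1.503, 0.536]
wrist_force: [0.3, 0.0, -0.2]
gripper_width: 1.001
```

```bash
python3 -c "
from h import *
go(512,296,200,-62)"
```

```text
t 2.35 pos [344.  459.7 207.7] yaw 39.21 tilt 0.05 F [ 0.3  0.  -0.2] w 1.001
 shift [ 0.0077 -0.233   0.0266] turn [ 1.0121e+02  3.0000e-02 -4.0000e-02]
```

move_arm(
  rows=[
    {"dx": 0,"dy": -0.046,"dz": 0.005,"ax": 8,"ay": 0,"az": 0,"jaw": 0.0854},
    {"dx": 0,"dy": -0.092,"dz": 0.011,"ax": 16,"ay": 0,"az": 0,"jaw": 0.0854},
    {"dx": 0,"dy": -0.138,"dz": 0.016,"ax": 24,"ay": 0,"az": 0,"jaw": 0.0854},
    {"dx": 0,"dy": -0.184,"dz": 0.021,"ax": 32,"ay": 0,"az": 0,"jaw": 0.0854},
    {"dx": 0,"dy": -0.231,"dz": 0.026,"ax": 40,"ay": 0,"az": 0,"jaw": 0.0854},
  ],
)

```text
time_s: 2.85
eef_pos: [510.6, 298.7, 207.7]
ee_rot: [0.011, 1.57, -0.01]
wrist_force: [0.3, 0.8, 0.1]
gripper_width: 1.006
```

move_arm(
  rows=[
    {"dx": 0,"dy": 0,"dz": 0,"ax": 8,"ay": 0,"az": 0,"jaw": 0.0854},
    {"dx": 0,"dy": 0,"dz": 0,"ax": 16,"ay": 0,"az": 0,"jaw": 0.0854},
    {"dx": 0,"dy": 0,"dz": 0,"ax": 24,"ay": 0,"az": 0,"jaw": 0.0854},
    {"dx": 0,"dy": 0,"dz": 0,"ax": 32,"ay": 0,"az": 0,"jaw": 0.0854},
    {"dx": 0,"dy": 0,"dz": 0,"ax": 40,"ay": 0,"az": 0,"jaw": 0.0854},
  ],
)

```text
time_s: 3.35
eef_pos: [509.5, 299.9, 207.4]
ee_rot: [0.557, 1.498, -0.557]
wrist_force: [0.0, -0.3, 0.6]
gripper_width: 0.998
```

move_arm(
  rows=[
    {"dx": 0,"dy": 0,"dz": 0,"ax": 7,"ay": 0,"az": 0,"jaw": 0.0854},
    {"dx": 0,"dy": 0,"dz": 0,"ax": 14,"ay": 0,"az": 0,"jaw": 0.0854},
    {"dx": 0,"dy": 0,"dz": 0,"ax": 21,"ay": 0,"az": 0,"jaw": 0.0854},
    {"dx": 0,"dy": 0,"dz": 0,"ax": 21,"ay": 0,"az": 0,"jaw": 0.0854},
  ],
)

```text
time_s: 3.75
eef_pos: [509.5, 299.9, 207.5]
ee_rot: [0.835, 1.404, -0.835]
wrist_force: [1.0, 0.6, 0.0]
gripper_width: 0.998
```

```bash
python3 - <<'E'
from h import *
go(512,296,200,-62)
s=state();p=capture('wrist');cv2.imwrite('pics/w1.png',p['pixels'])
hsv=cv2.cvtColor(p['pixels'],cv2.COLOR_BGR2HSV)
for r in regions_of(p,'level'):
    c=cv2.findContours(r['mask'].astype(np.uint8),0,2)[0];c=max(c,key=cv2.contourArea);b=cv2.boxPoints(cv2.minAreaRect(c))
    w=np.array([ray(p,u,36,s)[:2] for u in b]);print(round(r['score'],2),b.round().tolist(),w.round(1).tolist(),w.mean(0))
for n in('level_center','level'): print([(ray(p,r['position'],18 if 'c' in n else 0,s).round(1),round(r['score'],2)) for r in pinpoint(p,n)])
g=((hsv[...,0]>45)&(hsv[...,0]<75)&(hsv[...,1]>120)).astype(np.uint8)
n,l,st,ce=cv2.connectedComponentsWithStats(g)
for i in range(1,n):
    if st[i,4]>150:
        c=cv2.findContours((l==i).astype(np.uint8),0,2)[0][0]; b=cv2.boxPoints(cv2.minAreaRect(c));w=np.array([ray(p,u,34,s)[:2] for u in b]);print('green',w.round(1).tolist(),w.mean(0))
E
```

```text
t 3.75 pos [509.5 299.9 207.5] yaw -61.47 tilt 0.02 F [1.  0.6 0. ] w 0.998
 shift [0.0075 0.0003 0.0047] turn [ 0.53 -0.   -0.02]
0.78 [[232.0, 340.0], [243.0, 304.0], [361.0, 339.0], [350.0, 376.0]] [[298.7, 220.8], [351.8, 233.4], [376.8, 80.6], [322.7, 61.5]] [337.48888808 149.07356498]
0.73 [[89.0, 220.0], [125.0, 206.0], [142.0, 253.0], [106.0, 266.0]] [[365.6, 434.0], [399.7, 404.8], [357.2, 366.2], [321.0, 396.1]] [360.90469935 400.27682885]
[(array([333.3, 131.7,  18. ]), 0.97), (array([513.1, 298.3,  18. ]), 0.93), (array([514.7, 302.1,  18. ]), 0.62)]
[(array([328.1, 128.5,   0. ]), 0.98), (array([510.4, 300.5,   0. ]), 0.83)]
green [[543.5, 324.1], [550.3, 311.5], [483.6, 274.5], [476.3, 287.9]] [513.41296208 299.50162249]
green [[334.4, 174.9], [356.5, 134.5], [342.3, 125.9], [320.1, 166.8]] [338.32118305 150.50306493]
green [[332.3, 119.1], [345.4, 123.3], [350.2, 95.9], [337.0, 91.3]] [341.2392481 107.4102063]
```

View pics/w1.png

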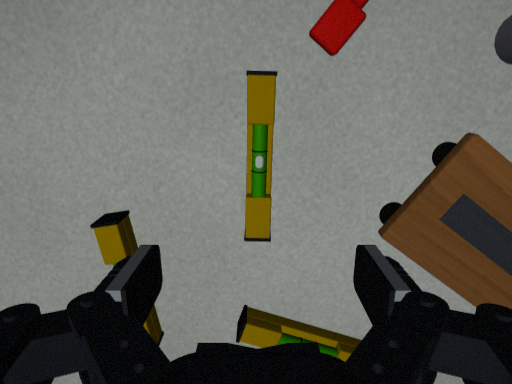

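The wrist view shows the chosen level upright at (259,160) with the bubble at (259,162), aligned with the jaws. The board is to the right and the brush at the top right, both clear of the gripper. Next I descend and grip.

move_arm(
  rows=[
    {"dx": 0.045,"dy": 0.003,"dz": 0.0025,"ax": 0,"ay": 0,"az": 0,"jaw": 0.0854},
    {"dx": 0.09,"dy": 0.003,"dz": 0.0025,"ax": 0,"ay": 0,"az": 0,"jaw": 0.0854},
    {"dx": 0.135,"dy": 0.003,"dz": 0.0025,"ax": 0,"ay": 0,"az": 0,"jaw": 0.0854},
    {"dx": 0.175,"dy": 0.003,"dz": 0.0025,"ax": 0,"ay": 0,"az": 0,"jaw": 0.0854},
    {"dx": 0.203,"dy": 0.003,"dz": 0.0025,"ax": 0,"ay": 0,"az": 0,"jaw": 0.0854},
  ],
)

```text
time_s: 4.45
eef_pos: [511.9, 298.3, 1.4]
ee_rot: [0.832, 1.406, -0.836]
wrist_force: [-0.4, 0.2, 0.2]
gripper_width: 0.997
```

move_arm(
  rows=[
    {"dx": 0,"dy": 0,"dz": 0,"ax": 0,"ay": 0,"az": 0,"jaw": 0.05},
    {"dx": 0,"dy": 0,"dz": 0,"ax": 0,"ay": 0,"az": 0,"jaw": 0.02},
    {"dx": 0,"dy": 0,"dz": 0,"ax": 0,"ay": 0,"az": 0,"jaw": 0.015},
    {"dx": 0,"dy": 0,"dz": 0,"ax": 0,"ay": 0,"az": 0,"jaw": 0.015},
    {"dx": 0,"dy": 0,"dz": 0,"ax": 0,"ay": 0,"az": 0,"jaw": 0.015},
  ],
  grip_force=40,
)

```text
time_s: 4.95
eef_pos: [514.9, 300.2, 6.8]
ee_rot: [0.838, 1.403, -0.832]
wrist_force: [-0.8, 0.8, 7.8]
gripper_width: 0.308
```

move_arm(
  rows=[
    {"dx": 0,"dy": 0,"dz": 0,"ax": 0,"ay": 0,"az": 0,"jaw": 0.015},
    {"dx": 0,"dy": 0,"dz": 0,"ax": 0,"ay": 0,"az": 0,"jaw": 0.015},
    {"dx": 0,"dy": 0,"dz": 0,"ax": 0,"ay": 0,"az": 0,"jaw": 0.015},
  ],
)

```text
time_s: 5.25
eef_pos: [514.9, 300.2, 6.8]
ee_rot: [0.838, 1.403, -0.832]
wrist_force: [-0.8, -0.5, 6.6]
gripper_width: 0.31
```

```bash
python3 -c "
from h import *
go(557,7.5,120,-7.8)"
```

```text
t 5.25 pos [514.9 300.2   6.8] yaw -61.46 tilt 0.24 F [-0.8 -0.5  6.6] w 0.31
 shift [-0.1139 -0.1024  0.2772] turn [-5.366e+01  5.000e-02 -2.400e-01]
```

move_arm(
  rows=[
    {"dx": -0.03,"dy": 0,"dz": 0,"ax": 0,"ay": 0,"az": 0,"jaw": 0.015},
    {"dx": -0.075,"dy": 0,"dz": 0,"ax": 0,"ay": 0,"az": 0,"jaw": 0.015},
    {"dx": -0.115,"dy": -0.01,"dz": 0.027,"ax": -6,"ay": 0,"az": 0,"jaw": 0.015},
    {"dx": -0.115,"dy": -0.023,"dz": 0.062,"ax": -13,"ay": 0,"az": 0,"jaw": 0.015},
    {"dx": -0.115,"dy": -0.036,"dz": 0.098,"ax": -20,"ay": 0,"az": 0,"jaw": 0.015},
  ],
  grip_force=60,
)

```text
time_s: 5.75
eef_pos: [529.5, 195.7, 121.5]
ee_rot: [0.563, 1.495, -0.558]
wrist_force: [0.1, -0.7, -3.1]
gripper_width: 0.301
```

```bash
python3 -c "
from h import *
go(557,8.5,120,-7.8)"
```

```text
t 5.75 pos [529.5 195.7 121.5] yaw -41.06 tilt 0.24 F [ 0.1 -0.7 -3.1] w 0.301
 shift [ 0.0012 -0.1231  0.1437] turn [-33.25   0.13  -0.2 ]
```

move_arm(
  rows=[
    {"dx": 0,"dy": -0.026,"dz": 0.03,"ax": -7,"ay": 0,"az": 0,"jaw": 0.015},
    {"dx": 0,"dy": -0.052,"dz": 0.06,"ax": -14,"ay": 0,"az": 0,"jaw": 0.015},
    {"dx": 0,"dy": -0.078,"dz": 0.09,"ax": -21,"ay": 0,"az": 0,"jaw": 0.015},
    {"dx": 0,"dy": -0.103,"dz": 0.12,"ax": -28,"ay": 0,"az": 0,"jaw": 0.015},
    {"dx": 0,"dy": -0.123,"dz": 0.144,"ax": -33.3,"ay": 0,"az": 0,"jaw": 0.015},
  ],
)

```text
time_s: 6.25
eef_pos: [554.9, 5.4, 119.7]
ee_rot: [0.11, 1.567, -0.11]
wrist_force: [-0.3, -0.1, -2.8]
gripper_width: 0.298
```

move_arm(
  rows=[
    {"dx": 0,"dy": 0,"dz": 0,"ax": 0,"ay": 0,"az": 0,"jaw": 0.015},
    {"dx": 0.03,"dy": 0,"dz": 0,"ax": 0,"ay": 0,"az": 0,"jaw": 0.015},
    {"dx": 0.03,"dy": 0,"dz": 0,"ax": 0,"ay": 0,"az": 0,"jaw": 0.015},
  ],
)

```text
time_s: 6.55
eef_pos: [551.8, 8.6, 86.4]
ee_rot: [0.112, 1.574, -0.113]
wrist_force: [-1.1, 0.1, -3.4]
gripper_width: 0.299
```

```bash
python3 - <<'E'
from h import *
go(557,8.5,60,-7.8)
p=capture('top');cv2.imwrite('pics/t2.png',cv2.resize(p['pixels'][150:260,150:330],None,fx=4,fy=4,interpolation=2))
print(proj(p,[557,8.5,52]))
E
```

```text
t 6.55 pos [551.8   8.6  86.4] yaw -8.18 tilt 0.38 F [-1.1  0.1 -3.4] w 0.299
 shift [0.0263 0.0007 0.0053] turn [-0.38 -0.37  0.07]
[237.46550456 192.49702179]
```

View pics/t2.png

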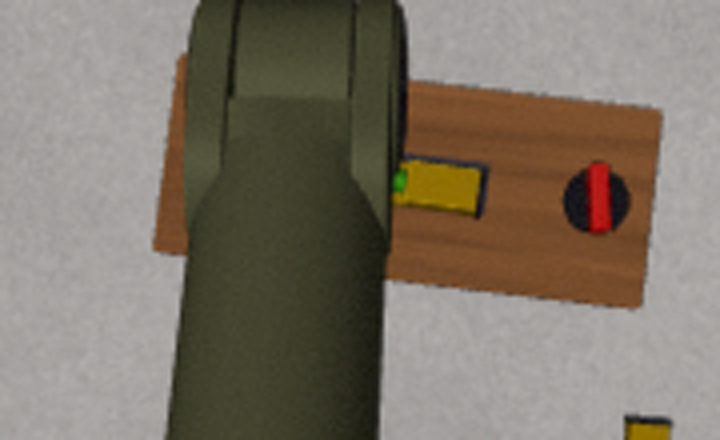

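The top crop shows the level over the strip and parallel to it, with the arm hiding its middle. It sits a little toward the robot side, so I shift it 5 mm and lower it.

move_arm(
  rows=[
    {"dx": 0.01,"dy": 0,"dz": 0.005,"ax": 0,"ay": 0,"az": 0,"jaw": 0.015},
    {"dx": 0.02,"dy": 0,"dz": 0.005,"ax": 0,"ay": 0,"az": 0,"jaw": 0.015},
    {"dx": 0.024,"dy": 0,"dz": 0.005,"ax": 0,"ay": 0,"az": 0,"jaw": 0.015},
    {"dx": 0.026,"dy": 0,"dz": 0.005,"ax": 0,"ay": 0,"az": 0,"jaw": 0.015},
    {"dx": 0.027,"dy": 0,"dz": 0.005,"ax": 0,"ay": 0,"az": 0,"jaw": 0.015},
  ],
)

```text
time_s: 7.1
eef_pos: [559.9, 7.6, 62.2]
ee_rot: [0.112, 1.568, -0.112]
wrist_force: [0.4, -0.3, -2.7]
gripper_width: 0.3
```

```bash
python3 -c "
from h import *
go(557,8.5,57,-7.8)"
```

```text
t 7.1 pos [559.9   7.6  62.2] yaw -8.15 tilt 0.01 F [ 0.4 -0.3 -2.7] w 0.3
 shift [ 0.0052  0.0004 -0.003 ] turn [-0.35 -0.01  0.  ]
```

move_arm(
  rows=[
    {"dx": 0.0015,"dy": 0,"dz": -0.002,"ax": 0,"ay": 0,"az": 0,"jaw": 0.015},
    {"dx": 0.003,"dy": 0,"dz": -0.002,"ax": 0,"ay": 0,"az": 0,"jaw": 0.015},
    {"dx": 0.003,"dy": 0,"dz": -0.002,"ax": 0,"ay": 0,"az": 0,"jaw": 0.015},
  ],
)

```text
time_s: 7.4
eef_pos: [557.9, 7.9, 59.3]
ee_rot: [0.112, 1.568, -0.112]
wrist_force: [-0.3, 0.7, -2.5]
gripper_width: 0.297
```

move_arm(
  rows=[
    {"dx": 0.001,"dy": 0,"dz": 0,"ax": 0,"ay": 0,"az": 0,"jaw": 0.015},
    {"dx": 0.001,"dy": 0,"dz": 0,"ax": 0,"ay": 0,"az": 0,"jaw": 0.015},
  ],
)

```text
time_s: 7.6
eef_pos: [558.2, 8.0, 58.5]
ee_rot: [0.112, 1.567, -0.112]
wrist_force: [-0.5, -0.2, -1.7]
gripper_width: 0.295
```

move_arm(
  rows=[
    {"dx": 0.001,"dy": 0,"dz": 0,"ax": 0,"ay": 0,"az": 0,"jaw": 0.015},
    {"dx": 0.001,"dy": 0,"dz": 0,"ax": 0,"ay": 0,"az": 0,"jaw": 0.015},
  ],
)

```text
time_s: 7.8
eef_pos: [558.3, 8.0, 58.2]
ee_rot: [0.112, 1.568, -0.111]
wrist_force: [-2.1, 0.6, 4.4]
gripper_width: 0.3
```

Contact. Release, then lift.

move_arm(
  rows=[
    {"dx": 0,"dy": 0,"dz": 0,"ax": 0,"ay": 0,"az": 0,"jaw": 0.04},
    {"dx": 0,"dy": 0,"dz": 0,"ax": 0,"ay": 0,"az": 0,"jaw": 0.05},
    {"dx": 0,"dy": 0,"dz": 0,"ax": 0,"ay": 0,"az": 0,"jaw": 0.06},
    {"dx": 0,"dy": 0,"dz": 0,"ax": 0,"ay": 0,"az": 0,"jaw": 0.06},
  ],
)

```text
time_s: 8.2
eef_pos: [558.1, 7.9, 57.3]
ee_rot: [0.112, 1.568, -0.112]
wrist_force: [0.2, 0.1, -0.1]
gripper_width: 0.706
```

move_arm(
  rows=[
    {"dx": -0.01,"dy": 0,"dz": 0,"ax": 0,"ay": 0,"az": 0,"jaw": 0.06},
    {"dx": -0.04,"dy": 0,"dz": 0,"ax": 0,"ay": 0,"az": 0,"jaw": 0.06},
    {"dx": -0.085,"dy": 0,"dz": 0,"ax": 0,"ay": 0,"az": 0,"jaw": 0.06},
    {"dx": -0.11,"dy": 0,"dz": 0,"ax": 0,"ay": 0,"az": 0,"jaw": 0.06},
  ],
)

```text
time_s: 8.6
eef_pos: [559.6, 7.6, 171.4]
ee_rot: [0.113, 1.563, -0.111]
wrist_force: [0.7, 0.7, 0.3]
gripper_width: 0.705
```

```bash
python3 - <<'E'
from h import *
go(535,-159,170,-87)
s=state();print(s['q'].round(2))
p=capture('wrist');cv2.imwrite('pics/w2.png',p['pixels'])
for n,z in(('level',52),('strip',52),('knob_grip',80),('foot_knob',52)): print(n,[(ray(p,r['position'],z,s).round(1),round(r['score'],2)) for r in pinpoint(p,n)])
E
```

```text
t 8.6 pos [559.6   7.6 171.4] yaw -8.18 tilt 0.27 F [0.7 0.7 0.3] w 0.705
 shift [ 0.0012 -0.1684 -0.0006] turn [78.82  0.16 -0.24]
[-0.53  0.15  0.52  1.75 -0.08  1.25 -0.13]
level [(array([557.6,   3.4,  52. ]), 0.77), (array([ 337. , -145.7,   52. ]), 0.68), (array([366.4, 121.9,  52. ]), 0.65)]
strip []
knob_grip [(array([ 534.5, -164.6,   80. ]), 0.7)]
foot_knob [(array([ 533.6, -158.9,   52. ]), 0.62), (array([ 529.6, -188.5,   52. ]), 0.43)]
```

View pics/w2.png

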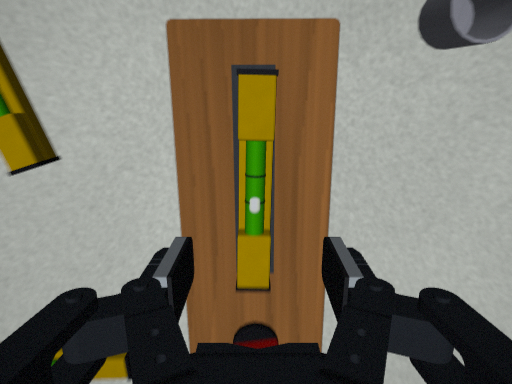

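The wrist view shows the level upright on the strip and released, with its near end at (254,288). The bubble at (254,205) is past the near ring toward the knob, because that end is too high and the knob is unpressed. Next I move over the knob.

move_arm(
  rows=[
    {"dx": 0,"dy": -0.034,"dz": 0,"ax": 8,"ay": 0,"az": 0,"jaw": 0.06},
    {"dx": 0,"dy": -0.068,"dz": 0,"ax": 16,"ay": 0,"az": 0,"jaw": 0.06},
    {"dx": 0,"dy": -0.102,"dz": 0,"ax": 24,"ay": 0,"az": 0,"jaw": 0.06},
    {"dx": 0,"dy": -0.136,"dz": 0,"ax": 32,"ay": 0,"az": 0,"jaw": 0.06},
    {"dx": 0,"dy": -0.168,"dz": 0,"ax": 40,"ay": 0,"az": 0,"jaw": 0.06},
  ],
)

```text
time_s: 9.35
eef_pos: [532.7, -159.7, 165.9]
ee_rot: [0.661, 1.47, -0.662]
wrist_force: [-0.0, -0.7, -0.3]
gripper_width: 0.706
```

move_arm(
  rows=[
    {"dx": 0,"dy": 0,"dz": 0,"ax": 8,"ay": 0,"az": 0,"jaw": 0.06},
    {"dx": 0,"dy": 0,"dz": 0,"ax": 16,"ay": 0,"az": 0,"jaw": 0.06},
    {"dx": 0,"dy": 0,"dz": 0,"ax": 24,"ay": 0,"az": 0,"jaw": 0.06},
    {"dx": 0,"dy": 0,"dz": 0,"ax": 32,"ay": 0,"az": 0,"jaw": 0.06},
    {"dx": 0,"dy": 0,"dz": 0,"ax": 39,"ay": 0,"az": 0,"jaw": 0.06},
  ],
)

```text
time_s: 9.85
eef_pos: [533.1, -158.2, 165.8]
ee_rot: [1.175, 1.232, -1.179]
wrist_force: [0.2, -0.2, 0.4]
gripper_width: 0.701
```

```bash
cat >> h.py <<'E'
def bubble(p,s=None,save=None):
    # bubble and vial middle by projecting onto the green vial's long axis, on the level near (557,4)
    im=p['pixels'];hsv=cv2.cvtColor(im,cv2.COLOR_BGR2HSV)
    c0=proj(p,np.array([557,4,83.]),s);yy,xx=np.mgrid[:384,:512]
    px=np.linalg.norm(proj(p,np.array([557,54,83.]),s)-c0)
    near=np.hypot(xx-c0[0],yy-c0[1])<px
    W=[];Bb=[]
    g=near&(hsv[...,0]>40)&(hsv[...,0]<80)&(hsv[...,1]>110)
    w=near&(hsv[...,1]<90)&(hsv[...,2]>150)
    m=cv2.morphologyEx(g.astype(np.uint8),cv2.MORPH_CLOSE,np.ones((9,9)));n,l,st,_=cv2.connectedComponentsWithStats(m);k=1+st[1:,4].argmax();v=l==k
    w=w&v
    P=lambda M:np.array([ray(p,u,83,s)[:2] for u in np.argwhere(M)[:,::-1]])
    G=P(v);a=np.array([np.cos(np.radians(82.2)),np.sin(np.radians(82.2))]);t=G@a;mid=(t.max()+t.min())/2
    if save: cv2.imwrite(save,im)
    b=(P(w)@a).mean()-mid if w.any() else None
    print('bubble',b,'n',w.sum(),'vial len',np.ptp(t).round(1),'mid',G.mean(0).round(1))
E
python3 - <<'E'
from h import *
go(535,-159,170,-87)
s=state();p=capture('wrist');cv2.imwrite('pics/w3.png',p['pixels'])
hsv=cv2.cvtColor(p['pixels'],cv2.COLOR_BGR2HSV)
red=(((hsv[...,0]<6)|(hsv[...,0]>174))&(hsv[...,1]>180)&(hsv[...,2]>90)).astype(np.uint8)
n,l,st,ce=cv2.connectedComponentsWithStats(red)
for i in range(1,n):
    if st[i,4]>100:
        c=cv2.findContours((l==i).astype(np.uint8),0,2)[0][0];b=cv2.boxPoints(cv2.minAreaRect(c));w=np.array([ray(p,u,95,s)[:2] for u in b]);print('red',st[i],w.round(1).tolist(),w.mean(0))
for nm,z in(('knob_grip',80),('foot_knob',53)): print(nm,[(ray(p,r['position'],z,s).round(1),round(r['score'],2)) for r in pinpoint(p,nm)])
bubble(capture('top'),None,'pics/t3.png')
E
```

```text
t 9.85 pos [ 533.1 -158.2  165.8] yaw -87.48 tilt 0.17 F [ 0.2 -0.2  0.4] w 0.701
 shift [-0.0042  0.0019  0.0009] turn [-0.48 -0.01  0.17]
red [ 250  162   20   58 1000] [[511.5, -152.8], [556.8, -153.7], [556.6, -166.9], [511.2, -166.6]] [ 534.0355929  -160.02368106]
knob_grip [(array([ 533.3, -160.3,   80. ]), 0.94)]
foot_knob [(array([ 532.9, -158.9,   53. ]), 0.75)]
bubble -12.210752051845404 n 12 vial len 77.1 mid [556.1   8.1]
```

View pics/w3.png

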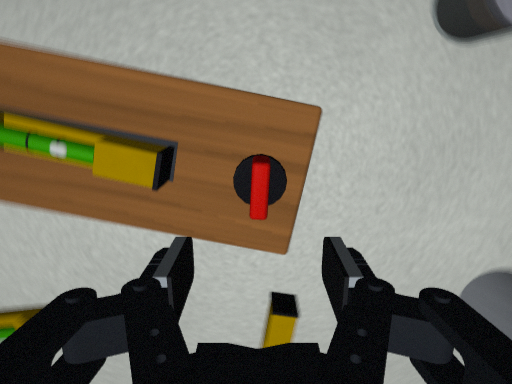

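The wrist view shows the red wing at (260,187) lying along the world x axis, with clear space around it and the bubble at (58,149) past its ring. I descend around the wing.

move_arm(
  rows=[
    {"dx": 0.02,"dy": 0,"dz": 0.002,"ax": 3,"ay": 0,"az": 0,"jaw": 0.06},
    {"dx": 0.04,"dy": 0,"dz": 0.002,"ax": 3,"ay": 0,"az": 0,"jaw": 0.06},
    {"dx": 0.06,"dy": 0,"dz": 0.002,"ax": 3,"ay": 0,"az": 0,"jaw": 0.06},
    {"dx": 0.08,"dy": 0,"dz": 0.002,"ax": 3,"ay": 0,"az": 0,"jaw": 0.06},
    {"dx": 0.09,"dy": 0,"dz": 0.002,"ax": 3,"ay": 0,"az": 0,"jaw": 0.06},
  ],
)

```text
time_s: 10.55
eef_pos: [532.9, -160.1, 75.3]
ee_rot: [1.209, 1.211, -1.212]
wrist_force: [-0.0, 0.3, -0.5]
gripper_width: 0.705
```

move_arm(
  rows=[
    {"dx": 0,"dy": 0,"dz": 0,"ax": 0,"ay": 0,"az": 0,"jaw": 0.03},
    {"dx": 0,"dy": 0,"dz": 0,"ax": 0,"ay": 0,"az": 0,"jaw": 0.015},
    {"dx": 0,"dy": 0,"dz": 0,"ax": 0,"ay": 0,"az": 0,"jaw": 0.004},
    {"dx": 0,"dy": 0,"dz": 0,"ax": 0,"ay": 0,"az": 0,"jaw": 0.004},
    {"dx": 0,"dy": 0,"dz": 0,"ax": 0,"ay": 0,"az": 0,"jaw": 0.004},
  ],
  grip_force=60,
)

```text
time_s: 11.05
eef_pos: [534.8, -160.4, 78.0]
ee_rot: [1.212, 1.207, -1.21]
wrist_force: [0.5, -0.2, 0.4]
gripper_width: 0.047
```

```bash
python3 - <<'E'
from h import *
go(533.5,-160.2,75,-90.7)
bubble(capture('top'))
E
```

```text
t 11.05 pos [ 534.8 -160.4   78. ] yaw -90.14 tilt 0.07 F [ 0.5 -0.2  0.4] w 0.047
 shift [ 0.003  -0.0013 -0.0002] turn [ 0.56 -0.01 -0.07]
bubble -12.210752051845404 n 12 vial len 77.1 mid [556.1   8.1]
```

The opening reads 4 mm, so the wing is not between the pads. I'll look.

```bash
python3 - <<'E'
from h import *
p=capture('wrist');a=cv2.resize(p['pixels'],(400,300))
q=capture('scene');b=cv2.resize(q['pixels'][150:240,160:280],(400,300),interpolation=2)
cv2.imwrite('pics/k.png',np.hstack([a,b]))
E
```

```text
(no output)
```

View pics/k.png

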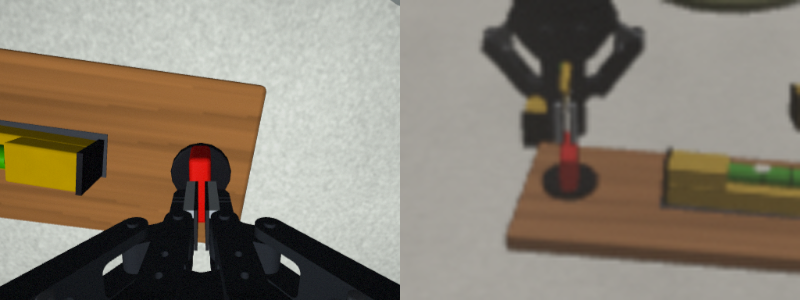

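```bash
python3 - <<'E'
from h import *
s=state();print(s['eef_pos'],s['gripper_width'])
p=capture('wrist');q=capture('scene')
print('scale->view: wrist *0.78; scene (u-160)*3.33+400,(v-150)*3.33')
S=lambda u:((u-[160,150])*3.333+[400,0]).round()
for n,X in(('tcp',s['eef_pos']),('tcp+19',s['eef_pos']+[0,0,19]),('wingtop near base',[511,-160,95]),('wingtop far',[557,-160,95]),('wingtop mid',[534,-160,95]),('wing bottom mid',[534,-160,63]),('boardtop knob',[534,-160,52])):
    X=np.array(X,float);print(n,(proj(p,X,s)*.781).round(),S(proj(q,X)))
E
```

```text
[ 534.46746569 -160.39652068   77.59557705] 0.0459240574526331
scale->view: wrist *0.78; scene (u-160)*3.33+400,(v-150)*3.33
tcp [200. 179.] [565. 158.]
tcp+19 [200. 191.] [565. 138.]
wingtop near base [200. 222.] [566. 125.]
wingtop far [199. 157.] [564. 155.]
wingtop mid [199. 191.] [565. 140.]
wing bottom mid [200. 172.] [567. 173.]
boardtop knob [200. 167.] [567. 184.]
```

```bash
python3 - <<'E'
from h import *
s=state();p=capture('wrist');q=capture('scene')
a=cv2.resize(p['pixels'][170:320,190:330],(400,430),interpolation=2)
b=cv2.resize(q['pixels'][162:217,185:236],(400,430),interpolation=2)
cv2.imwrite('pics/k2.png',np.hstack([a,b]))
for X in([534.5,-160.4,77.6],[534.5,-160.4,96.6]): u=proj(q,np.array(X));print((u-[185,162])*[400/51,430/55]+[400,0]); 
print((proj(p,s['eef_pos'],s)-[190,170])*[400/140,430/150])
E
```

```text
[593.27323494 277.69118882]
[591.33829999 230.7167409 ]
[189.45033405 171.06317565]
```

View pics/k2.png

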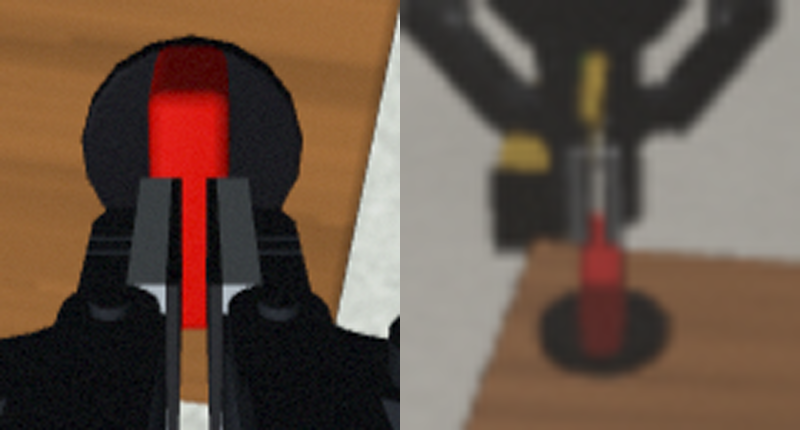

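The crops show the fingers shut directly above the wing rather than around it: the tips sit near z≈95, at the wing's top. They hold higher than the reported TCP suggests. I open, go lower and close again.

move_arm(
  rows=[
    {"dx": 0,"dy": 0,"dz": 0,"ax": 0,"ay": 0,"az": 0,"jaw": 0.04},
    {"dx": 0,"dy": 0,"dz": 0,"ax": 0,"ay": 0,"az": 0,"jaw": 0.04},
    {"dx": 0,"dy": 0,"dz": 0,"ax": 0,"ay": 0,"az": 0,"jaw": 0.04},
    {"dx": 0.005,"dy": 0,"dz": 0,"ax": 0,"ay": 0,"az": 0,"jaw": 0.04},
    {"dx": 0.008,"dy": 0,"dz": 0,"ax": 0,"ay": 0,"az": 0,"jaw": 0.04},
  ],
)

```text
time_s: 11.9
eef_pos: [534.1, -160.3, 68.8]
ee_rot: [1.211, 1.208, -1.211]
wrist_force: [0.5, -0.1, -0.1]
gripper_width: 0.468
```

move_arm(
  rows=[
    {"dx": 0.002,"dy": 0,"dz": 0,"ax": 0,"ay": 0,"az": 0,"jaw": 0.04},
    {"dx": 0.004,"dy": 0,"dz": 0,"ax": 0,"ay": 0,"az": 0,"jaw": 0.04},
    {"dx": 0.004,"dy": 0,"dz": 0,"ax": 0,"ay": 0,"az": 0,"jaw": 0.04},
  ],
)

```text
time_s: 12.2
eef_pos: [534.0, -160.4, 64.9]
ee_rot: [1.211, 1.208, -1.212]
wrist_force: [-0.1, 0.2, -1.1]
gripper_width: 0.47
```

```bash
python3 - <<'E'
from h import *
go(533.5,-160.2,75,-90.7)
p=capture('scene')
b=cv2.resize(p['pixels'][162:217,175:246],(720,558),interpolation=2)
cv2.imwrite('pics/k3.png',b)
E
```

```text
t 12.2 pos [ 534.  -160.4   64.9] yaw -90.16 tilt 0.03 F [-0.1  0.2 -1.1] w 0.47
 shift [-0.0101 -0.0005 -0.0002] turn [ 0.54 -0.    0.03]
```

View pics/k3.png

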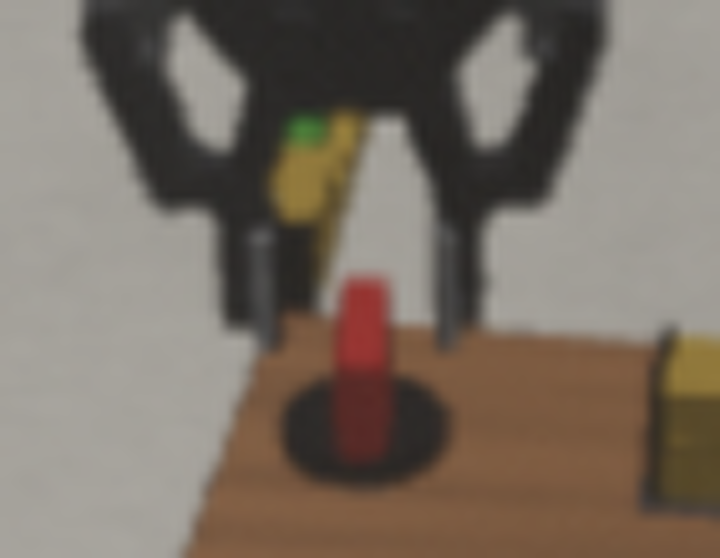

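In the scene crop the open tips (y≈348) reach only about 8 mm below the wing's top, so I go 12 mm deeper, then close.

move_arm(
  rows=[
    {"dx": 0.004,"dy": 0,"dz": 0,"ax": 0,"ay": 0,"az": 0,"jaw": 0.04},
    {"dx": 0.008,"dy": 0,"dz": 0,"ax": 0,"ay": 0,"az": 0,"jaw": 0.04},
    {"dx": 0.011,"dy": 0,"dz": 0,"ax": 0,"ay": 0,"az": 0,"jaw": 0.04},
    {"dx": 0.011,"dy": 0,"dz": 0,"ax": 0,"ay": 0,"az": 0,"jaw": 0.04},
  ],
)

```text
time_s: 12.65
eef_pos: [533.8, -160.3, 53.7]
ee_rot: [1.211, 1.209, -1.212]
wrist_force: [-0.7, 0.4, 0.6]
gripper_width: 0.47
```

move_arm(
  rows=[
    {"dx": 0,"dy": 0,"dz": 0,"ax": 0,"ay": 0,"az": 0,"jaw": 0.02},
    {"dx": 0,"dy": 0,"dz": 0,"ax": 0,"ay": 0,"az": 0,"jaw": 0.005},
    {"dx": 0,"dy": 0,"dz": 0,"ax": 0,"ay": 0,"az": 0,"jaw": 0.0},
    {"dx": 0,"dy": 0,"dz": 0,"ax": 0,"ay": 0,"az": 0,"jaw": 0.0},
    {"dx": 0,"dy": 0,"dz": 0,"ax": 0,"ay": 0,"az": 0,"jaw": 0.0},
  ],
  grip_force=60,
)

```text
time_s: 13.15
eef_pos: [534.4, -159.9, 54.4]
ee_rot: [1.211, 1.209, -1.21]
wrist_force: [-0.8, 2.5, 1.1]
gripper_width: 0.143
```

```bash
python3 - <<'E'
from h import *
go(533.5,-160.2,53,-90.7)
bubble(capture('top'))
E
```

```text
t 13.15 pos [ 534.4 -159.9   54.4] yaw -90.12 tilt 0.03 F [-0.8  2.5  1.1] w 0.143
 shift [ 0.0014 -0.0009  0.0003] turn [ 0.58 -0.03 -0.  ]
bubble -11.697069477173073 n 13 vial len 77.1 mid [556.1   8.1]
```

The wing is gripped (about 12 mm). Now I turn it anticlockwise by about 35°.

move_arm(
  rows=[
    {"dx": 0.0005,"dy": 0,"dz": 0,"ax": -7,"ay": 0,"az": 0,"jaw": 0.0},
    {"dx": 0.001,"dy": 0,"dz": 0,"ax": -14,"ay": 0,"az": 0,"jaw": 0.0},
    {"dx": 0.0015,"dy": 0,"dz": 0,"ax": -21,"ay": 0,"az": 0,"jaw": 0.0},
    {"dx": 0.002,"dy": 0,"dz": 0,"ax": -28,"ay": 0,"az": 0,"jaw": 0.0},
    {"dx": 0.0025,"dy": 0,"dz": 0,"ax": -35,"ay": 0,"az": 0,"jaw": 0.0},
  ],
)

```text
time_s: 13.7
eef_pos: [534.2, -159.9, 52.0]
ee_rot: [0.748, 1.439, -0.747]
wrist_force: [-0.8, 1.9, 3.1]
gripper_width: 0.146
```

move_arm(
  rows=[
    {"dx": 0.001,"dy": 0,"dz": 0,"ax": 0,"ay": 0,"az": 0,"jaw": 0.0},
    {"dx": 0.002,"dy": 0,"dz": 0,"ax": 0,"ay": 0,"az": 0,"jaw": 0.0},
    {"dx": 0.003,"dy": 0,"dz": 0,"ax": 0,"ay": 0,"az": 0,"jaw": 0.0},
    {"dx": 0.003,"dy": 0,"dz": 0,"ax": 0,"ay": 0,"az": 0,"jaw": 0.0},
    {"dx": 0.003,"dy": 0,"dz": 0,"ax": 0,"ay": 0,"az": 0,"jaw": 0.0},
  ],
)

```text
time_s: 14.2
eef_pos: [534.4, -160.0, 50.8]
ee_rot: [0.754, 1.437, -0.752]
wrist_force: [-6.6, 3.7, 16.1]
gripper_width: 0.146
```

move_arm(
  rows=[
    {"dx": -0.0005,"dy": 0,"dz": 0,"ax": 0,"ay": 0,"az": 0,"jaw": 0.0},
    {"dx": -0.0005,"dy": 0,"dz": 0,"ax": 0,"ay": 0,"az": 0,"jaw": 0.0},
    {"dx": -0.0005,"dy": 0,"dz": 0,"ax": 0,"ay": 0,"az": 0,"jaw": 0.0},
    {"dx": -0.0005,"dy": 0,"dz": 0,"ax": 0,"ay": 0,"az": 0,"jaw": 0.0},
    {"dx": -0.0005,"dy": 0,"dz": 0,"ax": 0,"ay": 0,"az": 0,"jaw": 0.0},
  ],
)

```text
time_s: 14.7
eef_pos: [534.3, -160.0, 50.9]
ee_rot: [0.754, 1.437, -0.752]
wrist_force: [-5.0, 3.1, 14.1]
gripper_width: 0.146
```

```bash
python3 - <<'E'
from h import *
go(533.5,-160.2,50,-55)
bubble(capture('top'),None,'pics/t4.png')
s=state();p=capture('wrist');c=proj(p,np.array([556,4,83.]),s);print(c)
try: bubble(p,s,'pics/w4.png')
except Exception as e: print(e)
t=cv2.resize(cv2.imread('pics/t4.png')[160:220,190:320],(780,360),interpolation=2)
w=np.zeros((240,780,3),np.uint8);w[:,:320]=cv2.resize(p['pixels'],(320,240));w[:,330:]=cv2.resize(p['pixels'][0:96,0:180],(450,240));cv2.imwrite('pics/m.png',np.vstack([t,w]))
E
```

```text
t 14.7 pos [ 534.3 -160.    50.9] yaw -55.33 tilt 0.09 F [-5.   3.1 14.1] w 0.146
 shift [ 0.0009 -0.0008 -0.0003] turn [-0.33 -0.08 -0.05]
bubble 0.6119154810280634 n 12 vial len 77.1 mid [556.    7.9]
[-81.87274788 -19.99062193]
bubble None n 0 vial len 8.9 mid [557.3 -29.5]
```

View pics/m.png

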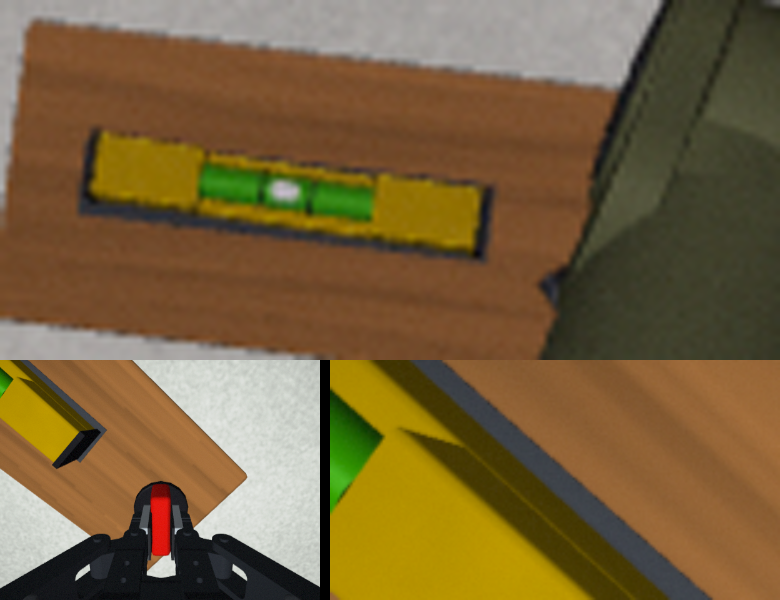

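The top crop shows the bubble at x≈285 between the rings at 262 and 310, so it is centred with the knob pressed. I wait 1 s for it to settle and measure again against the rings.

move_arm(
  rows=[
    {"dx": 0,"dy": 0,"dz": 0,"ax": 0,"ay": 0,"az": 0,"jaw": 0.0},
    {"dx": 0,"dy": 0,"dz": 0,"ax": 0,"ay": 0,"az": 0,"jaw": 0.0},
    {"dx": 0,"dy": 0,"dz": 0,"ax": 0,"ay": 0,"az": 0,"jaw": 0.0},
    {"dx": 0,"dy": 0,"dz": 0,"ax": 0,"ay": 0,"az": 0,"jaw": 0.0},
    {"dx": 0,"dy": 0,"dz": 0,"ax": 0,"ay": 0,"az": 0,"jaw": 0.0},
  ],
)

```text
time_s: 15.3
eef_pos: [534.3, -160.0, 50.9]
ee_rot: [0.754, 1.437, -0.752]
wrist_force: [-5.4, 4.2, 13.9]
gripper_width: 0.149
```

move_arm(
  rows=[
    {"dx": 0,"dy": 0,"dz": 0,"ax": 0,"ay": 0,"az": 0,"jaw": 0.0},
    {"dx": 0,"dy": 0,"dz": 0,"ax": 0,"ay": 0,"az": 0,"jaw": 0.0},
    {"dx": 0,"dy": 0,"dz": 0,"ax": 0,"ay": 0,"az": 0,"jaw": 0.0},
    {"dx": 0,"dy": 0,"dz": 0,"ax": 0,"ay": 0,"az": 0,"jaw": 0.0},
    {"dx": 0,"dy": 0,"dz": 0,"ax": 0,"ay": 0,"az": 0,"jaw": 0.0},
  ],
)

```text
time_s: 15.8
eef_pos: [534.3, -160.0, 50.9]
ee_rot: [0.754, 1.437, -0.752]
wrist_force: [-5.6, 3.9, 13.9]
gripper_width: 0.145
```

```bash
python3 - <<'E'
from h import *
go(533.5,-160.2,50,-55)
for n in('top','top'):
    p=capture(n);bubble(p)
# sub-pixel profile along the vial (mm, + away from knob), white (R channel) and ring darkness (G channel)
a=np.array([np.cos(np.radians(82.2)),np.sin(np.radians(82.2))]);n=np.array([-a[1],a[0]]);im=p['pixels'].astype(np.float32);t=np.arange(-36,36.1,.5)
pts=np.array([[proj(p,np.r_[np.array([556,8])+a*x+n*y,83]) for x in t] for y in(-2,0,2)],np.float32)
s=cv2.remap(im,pts,None,cv2.INTER_CUBIC).mean(0);Rr=s[:,2]-np.median(s[:,2]);w=np.clip(Rr-40,0,None);w[abs(t)>25]=0
b=(w*t).sum()/w.sum();G=s[:,1];print('bubble',b)
print(np.c_[t,s[:,1],s[:,2]][::4].round(0).astype(int).tolist())
E
```

```text
t 15.8 pos [ 534.3 -160.    50.9] yaw -55.33 tilt 0.09 F [-5.6  3.9 13.9] w 0.145
 shift [ 0.0009 -0.0008 -0.0003] turn [-0.33 -0.08 -0.05]
bubble 0.7816827717340971 n 12 vial len 76.8 mid [555.9   7.6]
bubble 0.7816827717340971 n 12 vial len 76.8 mid [555.9   7.6]
bubble 0.19844741681536873
[[-36, 131, 49], [-34, 131, 49], [-32, 133, 52], [-30, 132, 51], [-28, 133, 52], [-26, 133, 53], [-24, 133, 53], [-22, 133, 53], [-20, 132, 52], [-18, 133, 53], [-16, 134, 54], [-14, 121, 49], [-12, 101, 44], [-10, 107, 44], [-8, 131, 52], [-6, 151, 111], [-4, 170, 164], [-2, 175, 174], [0, 174, 173], [2, 177, 180], [4, 173, 166], [6, 158, 123], [8, 138, 70], [10, 87, 34], [12, 93, 38], [14, 134, 55], [16, 133, 53], [18, 133, 52], [20, 133, 52], [22, 133, 52], [24, 132, 53], [26, 131, 50], [28, 130, 49], [30, 130, 50], [32, 131, 52], [34, 133, 52], [36, 127, 50]]
```

Bubble steady at +0.4 to +0.8 mm by the two measures, push 14 N, and the level is free. Handing in.

```bash
python3 -c "
from station import *
print(sign_off())
s=state();print(s['time_s'],s['wrist_force'])"
```

```text
the job is handed in; nothing more can be done
None
the job is handed in; nothing more can be done
```

I stood the farthest spirit level (about 592 mm from the base) upright on the dark strip and let it go. I then turned the red-winged knob about 35° (0.6 rad) anticlockwise and handed in while still gripping it and pushing down. The hand-in gives no verdict.

**Last checks, at 15.8 s:**
- **Bubble:** it was steady about 0.4 to 0.8 mm from mid-ring by two measures from the top camera, against a limit of 3 mm.
- **Push:** the wrist read about 14 N down, above the roughly 6 N needed to reach the stop. There is no direct reading of `board_press`.
- **Level:** it looked parallel to the strip and about 5 mm off its middle, with the gripper clear of it.
- **Bystanders:** the arm never went near them, but I did not re-measure their positions at the end.

**Failed or disagreed:** the first grip on the knob closed on air above the wing. The fingertips stood about 15 mm higher than the reported TCP suggested, so I opened, went lower and gripped again.

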